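# Take the temperature of the black engine cylinder

## Robot

A 6-joint arm with a two-finger parallel gripper is mounted at the origin on the work surface. World frame = base frame: x ahead of the robot, y to its left, z up, the work surface at z = 0. Lengths are in m, angles in rad, forces in N, time in s.
With the tool pointing down it reaches from about 0.3 to 0.775 m from the base axis. Payload 14.6 kg.
Tool frame: the origin (TCP) lies on the centre line of the jaws, within the pads' length; the fingertips stand ahead of it and the grasp point (between the pads) lies 11 mm behind it (ctrl.finger_overhang is the z of the fingertips in the tool frame, in m); z points along the fingers, y is the direction in which the jaws open and shut (so a half turn about z gives the same grasp; the last joint's range is limited). The gripper opens to 85 mm and grips with 20 to 120 N. Pads are 22 mm wide; open, the fingers measure 114 mm over their backs; the gripper's body (76 mm by 85 mm) begins 54 mm behind the grasp point. The pads swing forward as they close: fully open they stand 13 mm farther back than shut.
Start: joints at [-1.239, 0.3, 1.521, -0, 1.321, -0.067], TCP at [0.214, -0.507, 0.239] pointing down, gripper open.
Joint ranges: [-3.03, 3.03], [-0.79, 2.21], [0.23, 2.52], [-1.04, 4.18], [0, 3.07], [-2.55, 2.55]. Speed limits (rad/s): [2.22, 2.22, 2.57, 3.14, 3.14, 3.14].

## Interface

Orientations are given as a unit quaternion [w, x, y, z].
In Python, from plant import ctrl gives the robot as it stands.
- The arm moves only by the tool carry_out, never from a script. Its arguments are lists of equal length, an entry for each row: "slide": the shift along the tool's x, y, z scaled (see below), a list of three; "delta_rot": the turn, a rotation vector about the tool's x, y, z scaled (see below), a list of three; "jaw": the closure in counts, from 0 (fully open) to 255 (shut). A call has 1 to 20 rows; each row shifts and turns the commanded pose from where the row before left it, along the tool's axes as they then stand; what a row does not reach is not made up. The controller multiplies each number of a shift by 0.2 m and each number of a turn by 45 degrees. A row lasts 1/8 s, in which the tool goes at most 62.5 mm and 10.7 degrees, less where a joint would pass 70% of its speed; a pose out of reach is approached as far as the arm can. A call with a number of a shift or a turn outside -1 to 1 is refused whole. A call with a gripper value outside its range is refused whole. The fingers move at their own pace and stop on an object; "squeeze" is the grip in N (left out, the last holds). Time passes only in rows, so rows that do not move let the fingers close. It gives the time, the measured TCP pose, the force and the opening at its end, in the units of the state.
- ctrl.observe(): the state, without advancing time (a new reading comes with each control period).
- ctrl.camera(name): name is "side" or "top" or "wrist"; returns (picture, depth): 480x640x3 uint8, red, green, blue; 480x640 float32, m along the optical axis (not along the pixel's ray), 0 where there is no reading.
- ctrl.camera_params(name): a dict with "fx", "fy", "cx", "cy" (pixels), "world_from_camera" (4x4, takes a point from camera to world coordinates). Camera axes: x right, y down, z forward; pixel columns grow to the right and rows downward; lengths in m; the calibration is good to about 2 mm. A picture is of the moment at which its call begins: read the wrist's pose just before it. camera_params takes no time and is no camera call; for the wrist camera it gives the pose at the moment of the call.
- ctrl.sign_off(): hands the job in, once; it reports no verdict.
The state is a dict: "time": time; "joint_pos": joint angles; "qd": joint speeds; "joint_efforts": joint torques, N m; "tcp_pos": TCP position; "ee_rot": TCP orientation; "contact_force": force on the tool from outside, world axes, zero at the start; "torque": the same for the moment, N m; "opening": finger opening in m.
Only numpy, scipy, OpenCV 4.12 (cv2) and the standard library are available. Lean on these libraries where they do the work, as an engineer would, in place of code of your own. Each camera call takes 0.05 s, during which the arm holds its last target. There are 200 camera calls.

## Task

Check whether the black finned cylinder has cooled: lift the yellow infrared thermometer off its blue mat by its handle and hold it upright and steady for three seconds with its lens about 5 cm straight above the white dot on that cylinder, not on the bare aluminium one, without touching either cylinder. Then set it gently back down on the middle of the blue mat, standing on its nose and foot as it was, and let go.

Things in the scene. Friction and masses are not known exactly. Their poses are not given: they have to be found in the camera images.
- thermo_grip (a point): Loose yellow/black pistol-type thermometer, 0.25 kg, standing on nose and handle foot, barrel pointing down. Point: grip centre of the level black handle, 50 mm above the underside. x along the handle towards the barrel, y across, z up. Handle 34 mm wide (y), 30 high (z +-15), clear from x -53 to 43; foot behind (to x -85); barrel 44 x 42 mm at x 43 to 87, top 35 mm above this point.
- thermo_lens (a point): The thermometer's lens: centre of the round black nose (36 mm diameter) at the bottom end of the barrel, on the underside: 65 mm along x and 50 mm below thermo_grip, same axes, moving rigidly with it. It looks along -z.
- black_cyl_dot (a point): Centre of the white paper dot (24 mm diameter, facing up, z up) in the middle of the top of the black finned engine cylinder (110 mm diameter, fixed), 102 mm above the table. Four steel studs 48 mm from the centre end 7 mm above the dot. An equal bare aluminium cylinder and a flat aluminium cover nearby have dots too: not to be measured. The cylinders may change places.
- mat_center (a point): Blue plastic rest mat, 240 mm (x) by 150 mm (y), 4 mm thick, fixed to the table. Point: centre of its top face; x along its long side, z up. The thermometer starts on it, near its middle and roughly along its x axis.
Mind the look-alikes: they are no part of the job. Leave any green or orange look-alike of the part that bears thermo_grip alone.

How it is judged:
On the way:
1. the lens is held 25 to 80 mm above the black cylinder's dot, within 15 mm of it sideways, upright within 10 degrees and still, for 2 s (horizontal distance between thermo_lens and black_cyl_dot below 0.015 m and z of thermo_lens in the frame of black_cyl_dot between 0.025 and 0.08 m and angle between thermo_lens's own z axis and vertical below 0.175 rad and linear speed of thermo below 0.03 m/s and angular speed of thermo below 0.2 rad/s), for 2 s.
At the end, for the whole second after the job is handed in: the thermometer stands at rest, released, on its nose and foot on the blue mat (level within 6 degrees), its handle's grip point within 45 mm of the mat's centre (horizontal distance between thermo_grip and mat_center below 0.045 m and z of thermo_grip in the frame of mat_center between 0.044 and 0.056 m and angle between thermo_grip's own z axis and vertical below 0.1 rad and linear speed of thermo below 0.02 m/s); the robot touches nothing.
It fails at once if the black cylinder is touched (more than 2 N) (contact force between black_cyl and anything else above 2 N).
It fails at once if the bare cylinder is touched (more than 2 N) (contact force between bare_cyl and anything else above 2 N).
It fails at once if the thermometer is dropped or slammed onto the mat (faster than 0.45 m/s within 25 mm of it) (horizontal distance between thermo_grip and mat_center below 0.15 m and z of thermo_grip in the frame of mat_center below 0.075 m and linear speed of thermo above 0.45 m/s).
It also fails if it takes over 70 s, if anything falls off the work surface, if the arm or the gripper's body presses on something with over 40 N, if the wrist force passes 120 N, or if a joint passes its speed limit or range.

## Working session

There is one attempt and no reset: what is moved stays moved. The work goes in short steps, Python scripts to look and compute and a tool call to move; the robot and the scene stay as the last step left them, time stands still between calls to the robot, and variables do not carry over. Pictures are saved under pics/ and viewed, about 8 in all and at most 12, crops included, and the job is handed in when it is done.

Besides the shell and the picture viewer there is one more tool, called after "Call:" by a JSON object that holds its "name" and its "arguments". carry_out: Moves the arm, as the interface text tells. Its arguments: {"type":"object","properties":{"slide":{"type":"array","items":{"type":"array","items":{"type":"number","minimum":-1,"maximum":1}}},"delta_rot":{"type":"array","items":{"type":"array","items":{"type":"number","minimum":-1,"maximum":1}}},"jaw":{"type":"array","items":{"type":"number"}},"squeeze":{"type":"number"}},"required":["slide","delta_rot","jaw"]}

```bash
ls; mkdir -p pics; python3 - <<'E'
from plant import ctrl
import cv2,numpy as np
print(ctrl.observe(), ctrl.finger_overhang)
ims=[]
for n in ["top","side"]:
    c,d=ctrl.camera(n); p=ctrl.camera_params(n); print(n,p)
    np.savez(f"{n}.npz",c=c,d=d,T=p["world_from_camera"],k=[p["fx"],p["fy"],p["cx"],p["cy"]])
    cv2.imwrite(f"pics/{n}0.png",c[:,:,::-1])
E
```

```text
pics
{'time': 0.0, 'joint_pos': array([-1.23860375e+00,  3.00499099e-01,  1.52160279e+00, -3.06789210e-05,
        1.32064649e+00, -6.66034769e-02]), 'qd': array([-0.00191107,  0.00019474, -0.00139125, -0.00206567, -0.0018101 ,
       -0.00019306]), 'joint_efforts': array([ 1.18963195e-03, -5.43494725e+01, -3.61792445e+01, -4.31201545e-05,
        3.99425975e-03, -5.48797675e-05]), 'tcp_pos': array([ 0.21348724, -0.50663745,  0.23869675]), 'ee_rot': array([-5.70807196e-04,  9.80185076e-01,  1.98083020e-01, -9.12406339e-05]), 'contact_force': array([ 0.15174443, -0.00766556,  0.15585941]), 'torque': array([-0.04432315, -0.01961739,  0.07581663]), 'opening': 0.08495201653734573} 0.008
top {'fx': 542.6902937465817, 'fy': 542.6902937465817, 'cx': 321.20495233948037, 'cy': 242.37088371307573, 'world_from_camera': array([[ 4.20811436e-03, -9.90581398e-01,  1.36860460e-01,
         2.12333136e-01],
       [-9.99991113e-01, -4.13330484e-03,  8.30788372e-04,
        -1.04084878e-01],
       [-2.57277508e-04, -1.36862739e-01, -9.90589988e-01,
         1.31448553e+00],
       [ 0.00000000e+00,  0.00000000e+00,  0.00000000e+00,
         1.00000000e+00]])}
side {'fx': 444.8976169506017, 'fy': 444.8976169506017, 'cx': 322.0703649366102, 'cy': 239.00252440800216, 'world_from_camera': array([[-9.69643531e-01, -1.49359552e-01,  1.93605647e-01,
         1.75122794e-01],
       [-2.44522194e-01,  5.90447202e-01, -7.69143029e-01,
         6.93246487e-01],
       [ 5.64945715e-04, -7.93135440e-01, -6.09045035e-01,
         7.04091652e-01],
       [ 0.00000000e+00,  0.00000000e+00,  0.00000000e+00,
         1.00000000e+00]])}
```

View pics/top0.png

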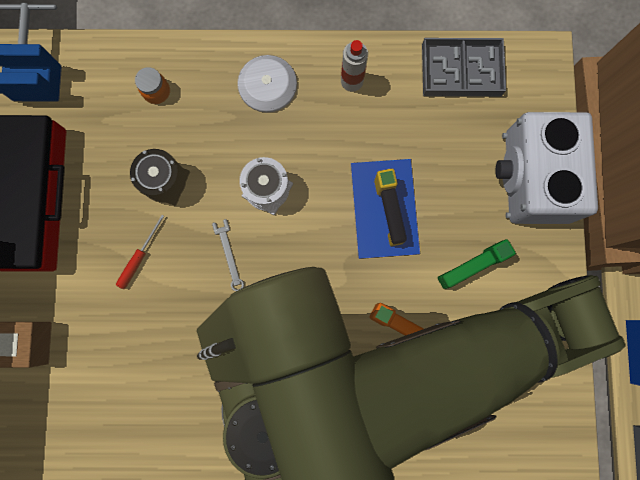

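View pics/side0.png

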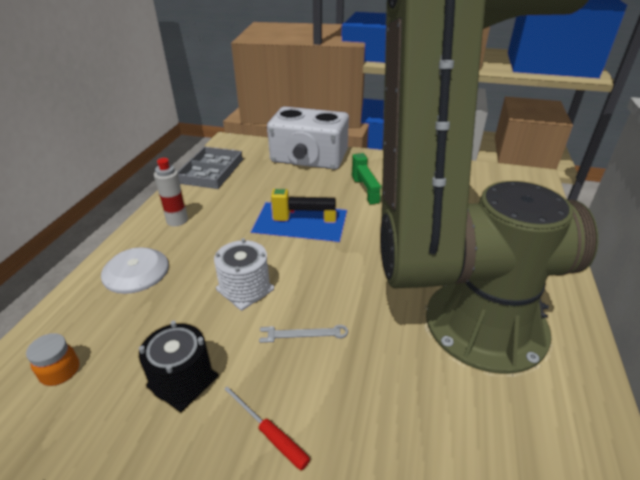

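The top view shows these candidates:
- **Thermometers:** yellow/black on the blue mat at (393,207), green at (478,264), orange at (395,318). I choose the yellow one.
- **White dots:** black finned cylinder at (153,172), bare aluminium cylinder at (263,181), flat cover at (266,80). I choose the black one.

The side view agrees: yellow (300,207), black cylinder (173,347). Next I measure and check with a crop.

```bash
cat > h.py <<'E'
import numpy as np,cv2
def load(n): z=np.load(f"{n}.npz"); return z["c"],z["d"],z["T"],z["k"]
def plane(uv,z,T,k):
    uv=np.atleast_2d(uv).astype(float)
    r=np.c_[(uv[:,0]-k[2])/k[0],(uv[:,1]-k[3])/k[1],np.ones(len(uv))]@T[:3,:3].T
    return T[:3,3]+r*((z-T[2,3])/r[:,2])[:,None]
def pts(m,d,T,k):
    v,u=np.nonzero(m&(d>0)); q=d[v,u]
    return np.c_[(u-k[2])/k[0]*q,(v-k[3])/k[1]*q,q]@T[:3,:3].T+T[:3,3]
def box(shape,x0,y0,x1,y1):
    m=np.zeros(shape[:2],bool); m[y0:y1,x0:x1]=1; return m
E
python3 - <<'E'
from h import *
c,d,T,k=load("top"); hsv=cv2.cvtColor(c,cv2.COLOR_RGB2HSV); H,S,V=cv2.split(hsv)
reg=box(c.shape,340,150,430,265)
blue=reg&(H>105)&(H<130)&(S>120)
P=plane(np.argwhere(blue)[:,::-1],.004,T,k)
hull=cv2.convexHull(np.argwhere(blue)[:,::-1].astype(np.int32))[:,0]
r=cv2.minAreaRect(plane(hull,.004,T,k)[:,:2].astype(np.float32)); print("mat",r)
blk=reg&(V<75)&(S<120); Q=pts(blk,d,T,k); Q=Q[Q[:,2]>.055]
print("handle n",len(Q),"z",np.percentile(Q[:,2],[5,50,95]),cv2.minAreaRect(Q[:,:2].astype(np.float32)),Q.mean(0))
yel=reg&(H>20)&(H<35)&(S>120); Q=pts(yel,d,T,k);Q2=Q[Q[:,2]>.075]
print("yellow top",len(Q2),np.median(Q2[:,2]) if len(Q2) else 0,cv2.minAreaRect(Q2[:,:2].astype(np.float32)))
Tt=pts(reg,d,T,k);Tt=Tt[Tt[:,2]>.078];print("barrel top",len(Tt),np.median(Tt[:,2]),cv2.minAreaRect(Tt[:,:2].astype(np.float32)))
for n,b in [("top",(143,162,163,182)),("side",(160,335,185,360))]:
    c,d,T,k=load(n); m=box(c.shape,*b)&(c.min(2)>150)
    uv=np.argwhere(m)[:,::-1]; print(n,"dot",uv.mean(0),len(uv),plane(uv.mean(0),.102,T,k),np.median(pts(m,d,T,k),0))
a=cv2.imread("pics/top0.png")[140:265,115:435]; cv2.imwrite("pics/crop1.png",cv2.resize(a,None,fx=2.5,fy=2.5))
E
```

```text
mat ((0.48034989833831787, -0.25865527987480164), (0.23873896896839142, 0.14834696054458618), 4.3650898933410645)
handle n 815 z [0.06148274 0.06869797 0.07312244] ((0.45352524518966675, -0.27233007550239563), (0.13728277385234833, 0.037410952150821686), 10.302164077758789) [ 0.44885934 -0.27198881  0.06836695]
yellow top 178 0.08761574426753849 ((0.5326892137527466, -0.25445184111595154), (0.04410107433795929, 0.041091762483119965), 12.598363876342773)
barrel top 338 0.08909439903797478 ((0.5328136086463928, -0.2553921937942505), (0.04452376067638397, 0.04201652482151985), 11.133822441101074)
top dot [152.76923077 171.        ] 78 [[0.54375728 0.28458356 0.102     ]] [0.54338578 0.28412274 0.10324793]
side dot [171.296875  346.0078125] 128 [[0.54111179 0.28362534 0.102     ]] [0.54170964 0.28300923 0.10101727]
```

View pics/crop1.png

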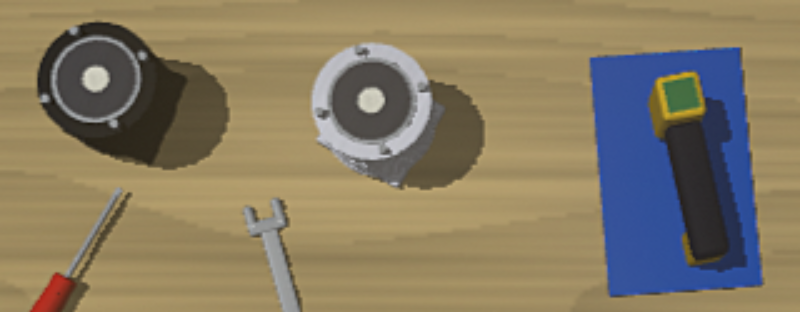

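The crop confirms it: the yellow/black thermometer is on the mat, with its green display at about (680,95), and the black cylinder's dot is at (95,80).

Handle yaw is about 11°, with the grip at about (0.470, -0.268). I rotate first, then slide above the grip.

Call:
{"name": "carry_out", "arguments": {"slide": [[0, 0, 0], [0, 0, 0], [0.15, -0.092, 0.04], [0.15, -0.092, 0.04], [0.15, -0.092, 0.04], [0.15, -0.092, 0.04], [0.15, -0.092, 0.04], [0.15, -0.092, 0.04], [0.15, -0.092, 0.04], [0.15, -0.092, 0.04], [0.15, -0.092, 0.04], [0.15, -0.092, 0.04], [0, 0, 0], [0, 0, 0]], "delta_rot": [[0, 0, 0.132], [0, 0, 0.132], [0, 0, 0], [0, 0, 0], [0, 0, 0], [0, 0, 0], [0, 0, 0], [0, 0, 0], [0, 0, 0], [0, 0, 0], [0, 0, 0], [0, 0, 0], [0, 0, 0], [0, 0, 0]], "jaw": [0, 0, 0, 0, 0, 0, 0, 0, 0, 0, 0, 0, 0, 0], "squeeze": 60}}

```text
time: 1.85
tcp_pos: [0.4728, -0.2693, 0.1592]
ee_rot: [-0.0, 0.995, 0.096, -0.0]
contact_force: [-0.7, -0.6, 0.6]
opening: 0.0856
```

```bash
cat > look.py <<'E'
import sys
from h import *
from plant import ctrl
from scipy.spatial.transform import Rotation as R
def snap(n,f):
    p=ctrl.camera_params(n); c,d=ctrl.camera(n)
    np.savez(f"{n}.npz",c=c,d=d,T=p["world_from_camera"],k=[p["fx"],p["fy"],p["cx"],p["cy"]])
    if f: cv2.imwrite(f"pics/{f}.png",c[:,:,::-1])
def state():
    o=ctrl.observe(); q=o["ee_rot"]; M=R.from_quat(np.r_[q[1:],q[0]]).as_matrix()
    print("t",o["time"],"tcp",o["tcp_pos"].round(4),"yaw",np.degrees(np.arctan2(M[1,0],M[0,0])).round(2),"tilt",np.degrees(np.arccos(-M[2,2])).round(2),"open",round(o["opening"],4),"F",o["contact_force"].round(2),"tq",o["torque"].round(2))
    return o["tcp_pos"],M
E
python3 - <<'E'
from look import *
state(); snap("wrist","w1"); snap("top","")
c,d,T,k=load("wrist"); P=pts(np.ones(d.shape,bool),d,T,k)
def near(P): return P[(abs(P[:,0]-.49)<.13)&(abs(P[:,1]+.26)<.08)]
for n in ["wrist","top"]:
    c,d,T,k=load(n); P=near(pts(np.ones(d.shape,bool),d,T,k))
    b=P[(P[:,2]>.08)&(P[:,2]<.097)]; h=P[(P[:,2]>.063)&(P[:,2]<.074)]
    for nm,Q in [("barrel",b),("handle",h)]:
        print(n,nm,len(Q), cv2.minAreaRect(Q[:,:2].astype(np.float32)) if len(Q)>5 else "")
E
```

```text
t 1.85 tcp [ 0.4728 -0.2693  0.1592] yaw 10.98 tilt 0.02 open 0.0856 F [-0.7  -0.59  0.64] tq [-0.01  0.02  0.04]
wrist barrel 7285 ((0.5332668423652649, -0.258392870426178), (0.04407103732228279, 0.04209789261221886), 11.77936840057373)
wrist handle 10617 ((0.4488430321216583, -0.27586960792541504), (0.12431082129478455, 0.03400714322924614), 11.717572212219238)
top barrel 4 
top handle 0
```

View pics/w1.png

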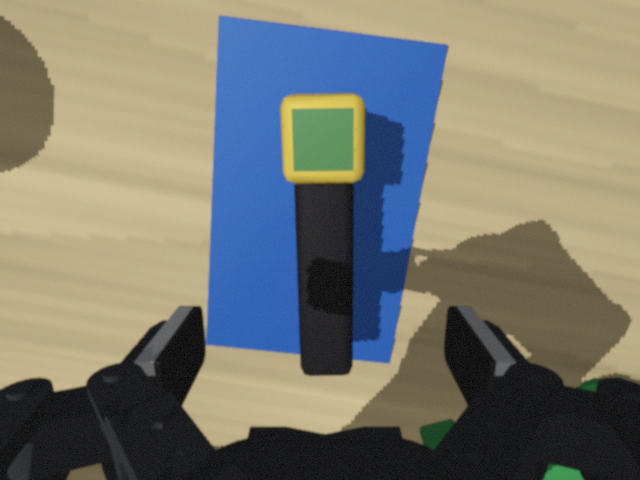

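The wrist view shows the handle between the open jaws, from barrel (323,138) to foot (327,370). It's well centred, so I descend and grip.

Call:
{"name": "carry_out", "arguments": {"slide": [[0, 0, 0.1], [0, 0, 0.1], [0, 0, 0.1], [0, 0, 0.1], [0, 0, 0.1], [0, 0, 0.05], [0, 0, 0.03], [0, 0, 0], [0, 0, 0], [0, 0, 0], [0, 0, 0], [0, 0, 0], [0, 0, 0], [0, 0, 0], [0, 0, 0], [0, 0, 0], [0, 0, 0]], "delta_rot": [[0, 0, -0.016], [0, 0, 0], [0, 0, 0], [0, 0, 0], [0, 0, 0], [0, 0, 0], [0, 0, 0], [0, 0, 0], [0, 0, 0], [0, 0, 0], [0, 0, 0], [0, 0, 0], [0, 0, 0], [0, 0, 0], [0, 0, 0], [0, 0, 0], [0, 0, 0]], "jaw": [0, 0, 0, 0, 0, 0, 0, 0, 60, 90, 110, 130, 160, 200, 255, 255, 255], "squeeze": 60}}

```text
time: 4.08
tcp_pos: [0.4732, -0.2692, 0.0435]
ee_rot: [0.0, 0.995, 0.102, 0.0]
contact_force: [0.8, -0.8, 5.1]
opening: 0.0333
```

Call:
{"name": "carry_out", "arguments": {"slide": [[0, 0, -0.02], [0, 0, -0.05], [0, 0, -0.1], [0, 0, -0.1], [0, 0, -0.15], [0, 0, -0.15], [0, 0, -0.15], [0, 0, -0.15], [0, 0, -0.1], [0, 0, -0.05], [0, 0, 0], [0, 0, 0]], "delta_rot": [[0, 0, 0], [0, 0, 0], [0, 0, 0], [0, 0, 0], [0, 0, 0], [0, 0, 0], [0, 0, 0], [0, 0, 0], [0, 0, 0], [0, 0, 0], [0, 0, 0], [0, 0, 0]], "jaw": [255, 255, 255, 255, 255, 255, 255, 255, 255, 255, 255, 255]}}

```text
time: 5.58
tcp_pos: [0.4728, -0.2689, 0.2463]
ee_rot: [-0.001, 0.995, 0.102, -0.001]
contact_force: [0.6, 0.8, -2.1]
opening: 0.0335
```

```bash
cat > held.py <<'E'
from look import *
def held(f):
    t,M=state(); snap("wrist",f); c,d,T,k=load("wrist")
    L=(pts(np.ones(d.shape,bool),d,T,k)-t)@M   # tool frame
    H,S,V=cv2.split(cv2.cvtColor(c,cv2.COLOR_RGB2HSV)); 
    m=(((H>20)&(H<38)&(S>120))|((H>50)&(H<85)&(S>60)))&(d>0)
    L=(pts(m,d,T,k)-t)@M
    b=L[(abs(L[:,0]-.06)<.035)&(abs(L[:,1])<.04)&(L[:,2]<-.03)&(L[:,2]>-.07)]
    A=np.c_[b[:,:2],np.ones(len(b))]; s=np.linalg.lstsq(A,b[:,2],rcond=None)[0]
    r=cv2.minAreaRect(b[:,:2].astype(np.float32))
    print("barrel top tool-frame",len(b),r,"z",np.median(b[:,2]),"slopes deg",np.degrees(s[:2]))
    lens=np.r_[r[0],np.median(b[:,2])+.085]; W=t+M@lens
    print("lens world",W.round(4)); return t,M,W
if __name__=="__main__": held(sys.argv[1])
E
python3 held.py w2
```

```text
t 5.575 tcp [ 0.4728 -0.2689  0.2463] yaw 11.69 tilt 0.09 open 0.0335 F [ 0.63  0.79 -2.07] tq [-0.04 -0.02  0.01]
barrel top tool-frame 33255 ((0.06109655648469925, 0.001768503338098526), (0.042093176394701004, 0.04388073831796646), 89.40204620361328) z -0.046191099240721255 slopes deg [0.7847714  0.04509335]
lens world [ 0.5329 -0.2582  0.2074]
```

View pics/w2.png

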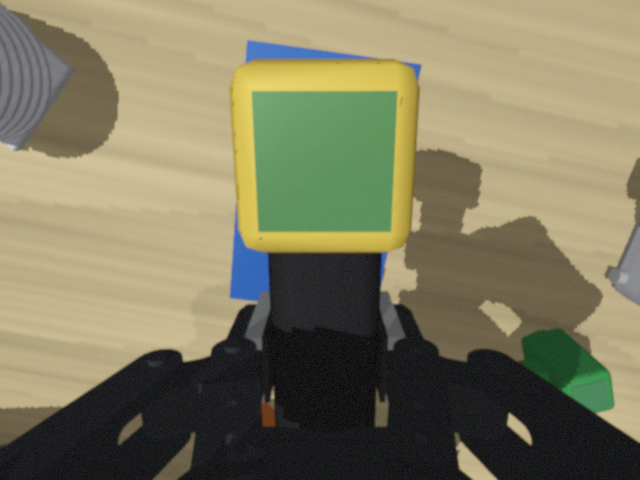

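The wrist view shows the thermometer held level: barrel top centre (325,155), handle between the pads. I now carry it over to the black cylinder, staying high.

Call:
{"name": "carry_out", "arguments": {"slide": [[0.011, -0.05, 0], [0.023, -0.1, 0], [0.0377, -0.1673, 0], [0.0377, -0.1673, 0], [0.0377, -0.1673, 0], [0.0377, -0.1673, 0], [0.0377, -0.1673, 0], [0.0377, -0.1673, 0], [0.0377, -0.1673, 0], [0.0377, -0.1673, 0], [0.0377, -0.1673, 0], [0.0377, -0.1673, 0], [0.0377, -0.1673, 0], [0.0377, -0.1673, 0], [0.0377, -0.1673, 0], [0.0377, -0.1673, 0], [0.023, -0.1, 0], [0.011, -0.05, 0], [0, 0, 0], [0, 0, 0]], "delta_rot": [[0, 0, 0], [0, 0, 0], [0, 0, 0], [0, 0, 0], [0, 0, 0], [0, 0, 0], [0, 0, 0], [0, 0, 0], [0, 0, 0], [0, 0, 0], [0, 0, 0], [0, 0, 0], [0, 0, 0], [0, 0, 0], [0, 0, 0], [0, 0, 0], [0, 0, 0], [0, 0, 0], [0, 0, 0], [0, 0, 0]], "jaw": [255, 255, 255, 255, 255, 255, 255, 255, 255, 255, 255, 255, 255, 255, 255, 255, 255, 255, 255, 255]}}

```text
time: 8.12
tcp_pos: [0.4828, 0.2718, 0.2473]
ee_rot: [0.0, 0.995, 0.101, -0.0]
contact_force: [0.3, 0.2, -2.5]
opening: 0.0332
```

```bash
python3 - <<'E'
from held import *
held("w3"); snap("side","s3"); snap("top","t3")
E
```

```text
t 8.125 tcp [0.4828 0.2718 0.2473] yaw 11.64 tilt 0.01 open 0.0332 F [ 0.27  0.19 -2.49] tq [ 0.03 -0.02 -0.02]
barrel top tool-frame 33503 ((0.06121094152331352, 0.0016971603035926819), (0.04410190135240555, 0.04221517965197563), 0.042142387479543686) z -0.046205814714404526 slopes deg [0.90513184 0.02684903]
lens world [0.5431 0.2824 0.2085]
```

View pics/s3.png

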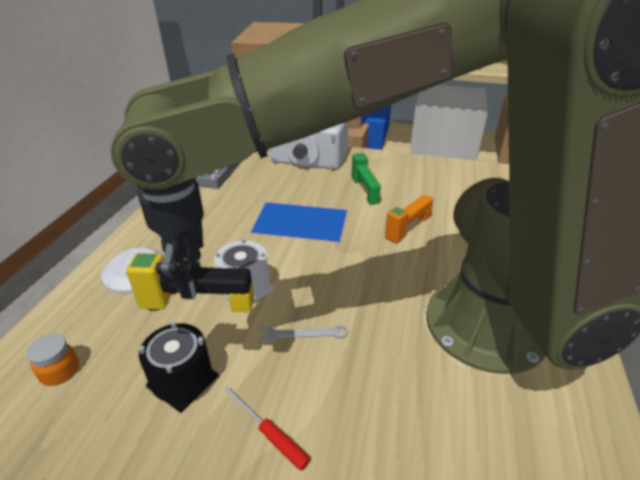

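The side view shows the barrel at (148,280), above the black cylinder's dot at (172,347). It's clear of everything, and the lens lines up within 2 mm. I descend 56 mm and hold.

Call:
{"name": "carry_out", "arguments": {"slide": [[0, -0.008, 0.03], [0, 0, 0.06], [0, 0, 0.06], [0, 0, 0.06], [0, 0, 0.04], [0, 0, 0.02], [0, 0, 0.01], [0, 0, 0], [0, 0, 0], [0, 0, 0], [0, 0, 0], [0, 0, 0], [0, 0, 0], [0, 0, 0], [0, 0, 0], [0, 0, 0], [0, 0, 0], [0, 0, 0], [0, 0, 0], [0, 0, 0]], "delta_rot": [[0, 0, 0], [0, 0, 0], [0, 0, 0], [0, 0, 0], [0, 0, 0], [0, 0, 0], [0, 0, 0], [0, 0, 0], [0, 0, 0], [0, 0, 0], [0, 0, 0], [0, 0, 0], [0, 0, 0], [0, 0, 0], [0, 0, 0], [0, 0, 0], [0, 0, 0], [0, 0, 0], [0, 0, 0], [0, 0, 0]], "jaw": [255, 255, 255, 255, 255, 255, 255, 255, 255, 255, 255, 255, 255, 255, 255, 255, 255, 255, 255, 255]}}

```text
time: 10.78
tcp_pos: [0.4824, 0.2741, 0.1913]
ee_rot: [0.0, 0.995, 0.102, -0.0]
contact_force: [-0.2, 0.1, -2.7]
opening: 0.0333
```

```bash
python3 - <<'E'
from held import *
held("w4"); snap("side","s4")
cv2.imwrite("pics/s4c.png",cv2.resize(cv2.imread("pics/s4.png")[200:420,60:300],None,fx=2.5,fy=2.5))
E
```

```text
t 10.775 tcp [0.4824 0.2741 0.1913] yaw 11.69 tilt 0.0 open 0.0333 F [-0.24  0.14 -2.69] tq [-0.    0.01  0.01]
barrel top tool-frame 33544 ((0.061174966394901276, 0.0017070025205612183), (0.04433294013142586, 0.0424342155456543), 0.09119103848934174) z -0.04616788817477553 slopes deg [0.91097188 0.07144106]
lens world [0.5426 0.2848 0.1524]
```

View pics/s4c.png

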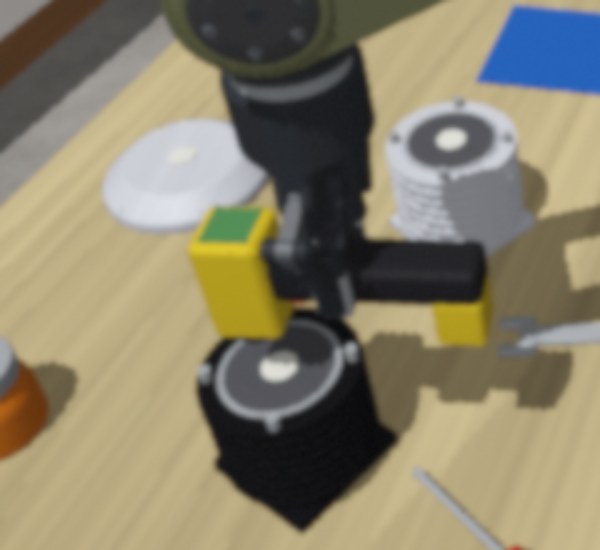

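Call:
{"name": "carry_out", "arguments": {"slide": [[0, 0, 0], [0, 0, 0], [0, 0, 0], [0, 0, 0], [0, 0, 0], [0, 0, 0], [0, 0, 0], [0, 0, 0], [0, 0, 0], [0, 0, 0], [0, 0, 0], [0, 0, 0], [0, 0, 0], [0, 0, 0], [0, 0, 0], [0, 0, 0], [0, 0, 0], [0, 0, 0]], "delta_rot": [[0, 0, 0], [0, 0, 0], [0, 0, 0], [0, 0, 0], [0, 0, 0], [0, 0, 0], [0, 0, 0], [0, 0, 0], [0, 0, 0], [0, 0, 0], [0, 0, 0], [0, 0, 0], [0, 0, 0], [0, 0, 0], [0, 0, 0], [0, 0, 0], [0, 0, 0], [0, 0, 0]], "jaw": [255, 255, 255, 255, 255, 255, 255, 255, 255, 255, 255, 255, 255, 255, 255, 255, 255, 255]}}

```text
time: 13.12
tcp_pos: [0.4824, 0.2741, 0.1913]
ee_rot: [-0.0, 0.995, 0.102, 0.0]
contact_force: [0.3, 0.6, -2.7]
opening: 0.0331
```

The crop shows the barrel just above the dot (278,367), upright and clear of the studs, and the pose held still for over 4 s. Now I rise and carry it back.

Call:
{"name": "carry_out", "arguments": {"slide": [[0, 0, -0.03], [0, 0, -0.06], [0, 0, -0.08], [0, 0, -0.06], [0, 0, -0.03], [0, 0, -0.015], [0, 0, 0], [0, 0, 0]], "delta_rot": [[0, 0, 0], [0, 0, 0], [0, 0, 0], [0, 0, 0], [0, 0, 0], [0, 0, 0], [0, 0, 0], [0, 0, 0]], "jaw": [255, 255, 255, 255, 255, 255, 255, 255]}}

```text
time: 14.12
tcp_pos: [0.4823, 0.274, 0.2458]
ee_rot: [0.0, 0.995, 0.102, -0.0]
contact_force: [-0.1, 0.8, -3.4]
opening: 0.033
```

Call:
{"name": "carry_out", "arguments": {"slide": [[-0.01, 0.05, 0], [-0.02, 0.1, 0], [-0.0337, 0.1653, 0], [-0.0337, 0.1653, 0], [-0.0337, 0.1653, 0], [-0.0337, 0.1653, 0], [-0.0337, 0.1653, 0], [-0.0337, 0.1653, 0], [-0.0337, 0.1653, 0], [-0.0337, 0.1653, 0], [-0.0337, 0.1653, 0], [-0.0337, 0.1653, 0], [-0.0337, 0.1653, 0], [-0.0337, 0.1653, 0], [-0.0337, 0.1653, 0], [-0.0337, 0.1653, 0], [-0.02, 0.1, 0], [-0.01, 0.05, 0], [0, 0, 0], [0, 0, 0]], "delta_rot": [[0, 0, 0], [0, 0, 0], [0, 0, 0], [0, 0, 0], [0, 0, 0], [0, 0, 0], [0, 0, 0], [0, 0, 0], [0, 0, 0], [0, 0, 0], [0, 0, 0], [0, 0, 0], [0, 0, 0], [0, 0, 0], [0, 0, 0], [0, 0, 0], [0, 0, 0], [0, 0, 0], [0, 0, 0], [0, 0, 0]], "jaw": [255, 255, 255, 255, 255, 255, 255, 255, 255, 255, 255, 255, 255, 255, 255, 255, 255, 255, 255, 255]}}

```text
time: 16.62
tcp_pos: [0.4842, -0.2587, 0.2463]
ee_rot: [-0.0, 0.995, 0.102, 0.0]
contact_force: [-0.2, 0.3, -3.2]
opening: 0.0335
```

```bash
python3 - <<'E'
from held import *
held("w5")
E
```

```text
t 16.625 tcp [ 0.4842 -0.2587  0.2463] yaw 11.73 tilt 0.01 open 0.0335 F [-0.2   0.26 -3.19] tq [-0.   -0.04  0.04]
barrel top tool-frame 33351 ((0.06126869469881058, 0.0017895419150590897), (0.04219137504696846, 0.044040191918611526), 89.80677032470703) z -0.046161936224877034 slopes deg [ 0.90433572 -0.03983428]
lens world [ 0.5446 -0.248   0.2075]
```

Call:
{"name": "carry_out", "arguments": {"slide": [[0, 0, 0.05], [0, 0, 0.12], [0, 0, 0.15], [0, 0, 0.15], [0, 0, 0.15], [0, 0, 0.15], [0, 0, 0.1], [0, 0, 0.06], [0, 0, 0.03], [0, 0, 0.02], [0, 0, 0.01], [0, 0, 0.01], [0, 0, 0.005], [0, 0, 0.005], [0, 0, 0], [0, 0, 0]], "delta_rot": [[0, 0, 0], [0, 0, 0], [0, 0, 0], [0, 0, 0], [0, 0, 0], [0, 0, 0], [0, 0, 0], [0, 0, 0], [0, 0, 0], [0, 0, 0], [0, 0, 0], [0, 0, 0], [0, 0, 0], [0, 0, 0], [0, 0, 0], [0, 0, 0]], "jaw": [255, 255, 255, 255, 255, 255, 255, 255, 255, 255, 255, 255, 255, 255, 255, 255]}}

```text
time: 18.68
tcp_pos: [0.4842, -0.2595, 0.0443]
ee_rot: [0.0, 0.995, 0.102, -0.0]
contact_force: [0.8, 0.2, -3.0]
opening: 0.0332
```

Not touching yet (-3.0 N is just the carried weight). I lower in 0.4 mm steps.

Call:
{"name": "carry_out", "arguments": {"slide": [[0, 0, 0.002], [0, 0, 0.002], [0, 0, 0.002], [0, 0, 0], [0, 0, 0]], "delta_rot": [[0, 0, 0], [0, 0, 0], [0, 0, 0], [0, 0, 0], [0, 0, 0]], "jaw": [255, 255, 255, 255, 255]}}

```text
time: 19.3
tcp_pos: [0.4842, -0.2595, 0.0435]
ee_rot: [0.0, 0.995, 0.102, 0.0]
contact_force: [-3.0, 1.9, 5.9]
opening: 0.0336
```

It's touching at 5.9 N, the same height as when I picked it up. Release.

Call:
{"name": "carry_out", "arguments": {"slide": [[0, 0, 0], [0, 0, 0], [0, 0, 0], [0, 0, 0], [0, 0, 0], [0, 0, 0], [0, 0, 0], [0, 0, 0], [0, 0, 0]], "delta_rot": [[0, 0, 0], [0, 0, 0], [0, 0, 0], [0, 0, 0], [0, 0, 0], [0, 0, 0], [0, 0, 0], [0, 0, 0], [0, 0, 0]], "jaw": [140, 120, 100, 80, 50, 20, 0, 0, 0], "squeeze": 20}}

```text
time: 20.42
tcp_pos: [0.4842, -0.2595, 0.0431]
ee_rot: [-0.0, 0.995, 0.102, 0.0]
contact_force: [0.9, 0.2, -0.0]
opening: 0.0858
```

Call:
{"name": "carry_out", "arguments": {"slide": [[0, 0, -0.03], [0, 0, -0.06], [0, 0, -0.1], [0, 0, -0.12], [0, 0, -0.12], [0, 0, -0.1], [0, 0, -0.05], [0, 0, 0], [0, 0, 0]], "delta_rot": [[0, 0, 0], [0, 0, 0], [0, 0, 0], [0, 0, 0], [0, 0, 0], [0, 0, 0], [0, 0, 0], [0, 0, 0], [0, 0, 0]], "jaw": [0, 0, 0, 0, 0, 0, 0, 0, 0]}}

```text
time: 21.55
tcp_pos: [0.4839, -0.2593, 0.1584]
ee_rot: [-0.0, 0.995, 0.102, -0.0]
contact_force: [-0.3, -0.0, -1.0]
opening: 0.0853
```

```bash
python3 - <<'E'
from look import *
state(); snap("wrist","w6"); snap("side","s6")
c,d,T,k=load("wrist"); P=pts(np.ones(d.shape,bool),d,T,k)
P=P[(abs(P[:,0]-.49)<.13)&(abs(P[:,1]+.26)<.08)]
for nm,lo,hi in [("barrel",.08,.097),("handle",.063,.074)]:
    Q=P[(P[:,2]>lo)&(P[:,2]<hi)]; s=np.linalg.lstsq(np.c_[Q[:,:2],np.ones(len(Q))],Q[:,2],rcond=None)[0]
    print(nm,len(Q),cv2.minAreaRect(Q[:,:2].astype(np.float32)),np.median(Q[:,2]),np.degrees(s[:2]))
a=cv2.imread("pics/w6.png"); b=cv2.imread("pics/s6.png")
cv2.imwrite("pics/f6.png",np.hstack([cv2.resize(x,(400,300)) for x in (a,b)]))
E
```

```text
t 21.55 tcp [ 0.4839 -0.2593  0.1584] yaw 11.69 tilt 0.06 open 0.0853 F [-0.29 -0.02 -1.03] tq [-0.01 -0.03 -0.01]
barrel 7329 ((0.5443505644798279, -0.24874089658260345), (0.043575577437877655, 0.04213910549879074), 11.824051856994629) 0.08960721733396768 [-0.2358662  -0.02120248]
handle 10692 ((0.45971977710723877, -0.26621484756469727), (0.12451260536909103, 0.033976733684539795), 11.713068962097168) 0.06921999879467766 [0.0629661  0.09637255]
```

View pics/f6.png

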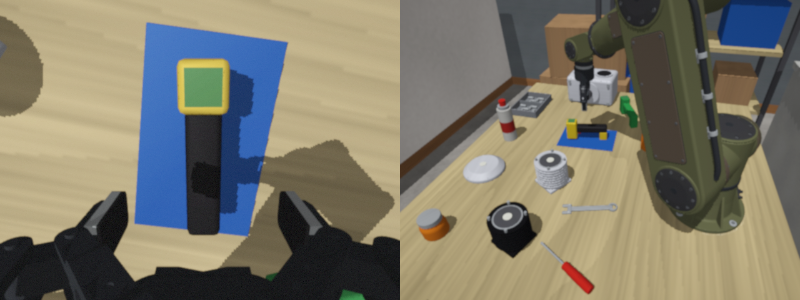

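The final pictures show the thermometer standing level on the mat, with the barrel at (204,87) in the left one, and the gripper clear above it. The measured grip is about (0.481, -0.262), roughly 3 mm from the mat centre. I hand the job in.

```bash
python3 -c "
from plant import ctrl
print(ctrl.sign_off())"
```

```text
the job is handed in; nothing more can be done
None
```

I lifted the yellow thermometer by its handle and held its lens over the black cylinder's white dot, then set it back on the blue mat and let go. The job is handed in at about 21.6 s on the robot's clock; sign-off reports no verdict.

- **Measurement:** the lens stayed about 50 mm above the dot, within about 2 mm of it sideways. It was upright within about 1° and still for more than 4 s. The wrist force and the picture showed no contact with either cylinder.
- **Return to the mat:** I lowered it in sub-millimetre steps and it touched at about 6 N. After release the grip point was about 3 mm from the mat centre and the top faces were level within 0.3°. The heights matched nose and foot both standing on the mat.
- **Robot at the end:** the gripper was open and about 0.1 m above the thermometer, touching nothing.
- **Disagreements:** the top and wrist cameras differed by about 3 mm sideways on the thermometer's position. While it was held, the wrist camera showed a slope of up to 0.9° on the barrel's top. Both are well within tolerance.

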